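Tip charger housings to check their bosses and reject the faulty one

ROBOT

A 7-joint arm with a two-finger parallel gripper is mounted at the origin on the work surface. World frame = base frame: x ahead of the robot, y to its left, z up, the work surface at z = 0. Lengths are in mm, angles in rad, forces in N, time in s.
With the tool pointing down it reaches from about 400 to 900 mm from the base axis. Payload 5.6 kg.
Tool frame: the origin (TCP) lies midway between the tips of the shut fingers; the grasp point (between the pads) lies 19 mm behind it; z points along the fingers, y is the line along which they close (so a half turn about z gives the same grasp; the last joint's range is limited). The gripper opens to 92 mm and grips with 3 to 60 N. Pads are 20 mm wide; open, the fingers measure 128 mm over their backs; the gripper's body (75 mm by 189 mm) begins 69 mm behind the grasp point.
Start: joints at [-1.171, 0.468, -0.012, 1.603, 0.006, 1.071, -0.056], TCP at [278.546, 587.3, 214.592] pointing down, gripper open.
Joint ranges: [-2.53, 2.53], [-0.31, 2.02], [-1.57, 1.55], [0.28, 2.44], [-1.29, 4.43], [0.15, 1.84], [-2.92, 2.92]. Speed limits (rad/s): [2.57, 2.57, 3.14, 3.14, 3.14, 3.14, 3.14].

INTERFACE

Orientations are given as a rotation vector (axis times angle).
In Python, from cell import robot, grip, kin, viewer gives the robot as it stands. Calls block until the motion is done:
- robot.movep(position, orientation): joint-space move of the TCP to a pose.
- robot.servo_line(position, feed=150, rotation=None): straight line of the TCP; rotation=None keeps the orientation; feed is the mean speed in mm/s.
- robot.goto_joints(angles): joint-space move.
- grip(opening, newtons=None): opening from 0.0 (shut) to 1.0 (fully open); newtons is the grip in N (None keeps the last); returns when the fingers have stopped.
- robot.hold(seconds).
- kin.ik(position, orientation): joint angles nearest the present ones, or None.
- robot.observe(): the state.
- viewer.read_camera(name): name is "scene" or "top"; returns the picture (400x640x3 uint8, red, green, blue); there is no depth.
- viewer.camera_info(name): a dict with "camera_matrix" (3x3 intrinsics, pixels), "R" (3x3) and "t" (3): a world point X has camera coordinates R X + t. Camera axes: x right, y down, z forward; pixel columns grow to the right and rows downward; lengths in mm; the calibration is good to about 2 mm. A picture is of the moment at which its call begins. camera_info takes no time and is no camera call.
A pose or a line that the arm cannot do raises robot.IKError and nothing moves.
- robot.job_done(): hands the job in; it is judged then, once.
Trained networks look in the newest picture that a camera, given by its name, has taken for a name from the list of things; names that differ only in an ending like _2 or _b are one class to them, and where a whole thing is asked for, a point or a joint stands for the part that bears it (a point fixed in the world has none). Each returns a list of dicts, best first, with "confidence" (0 to 1); they miss things now and then, are a little off and sometimes report something else, mostly with a low value. They report only what shows in the picture. A call takes as long as a camera call. They do not tell look-alikes from the thing itself.
- viewer.silhouettes(name, camera): "mask" (400x640 bool, what is visible of it).
- viewer.pinpoint(name, camera): "at" ([x, y, z] in mm, in the coordinates of the camera as it stood for that picture, good to about 4 mm: a listed point, or the origin of a listed thing).
The state is a dict: "t": time; "joints": joint angles; "joint_velocities": joint speeds; "joint_torque": joint torques, N m; "tcp_pos": TCP position; "tcp_rot": TCP orientation; "contact_force": force on the tool from outside, world axes, zero at the start; "wrist_torque": the same for the moment, N m; "grip_width": opening from 0.0 (shut) to 1.0 (fully open); "grip_force": force on a finger pad.
Only numpy, scipy, OpenCV 4.12 (cv2) and the standard library are available. Lean on these libraries where they do the work, as an engineer would, in place of code of your own. Each camera call takes 0.05 s, during which the arm holds its last target. There are 200 camera calls.

TASK

Two white charger housings stand open end down on the bench. Tip both over onto their sides so that their open undersides can be inspected, then pick up the one that is missing one of its two screw bosses and lay it on its side in the empty shallow blue tray, without dropping it. Leave the good housing lying on its side where it was tipped.

Things in the scene. Friction and masses are not known exactly. Their poses are not given: they have to be found in the camera images.
- shell_full: Good housing: white block 44 (x) x 56 (y) x 84 (z) mm, 100 g, black port slot in its top. Underside open: black-floored recess 15 mm deep, 3 mm rim, two round white 15 mm bosses side by side along y. Starts standing, open end down; origin: centre of the open end, z axis towards the top. Pushed on a 56 mm wide face 65 mm up it tips, past 28 degrees falls by itself, and lies 44 mm high, open end towards the pusher.
- shell_short: Faulty housing: the same outside, size, mass, origin, axes and tipping behaviour as the good one and likewise starts standing open end down, but in its recess there is only one boss, off centre along y, and a bare black place where the other should be.
- reject_tray: Reject tray: empty shallow open blue tray fixed to the bench, 220 (x) x 180 (y) x 50 mm high, walls and floor 5 mm thick. Origin: centre of its underside on the bench; z up. Stands at the left or the right; the taller blue bin full of finished chargers on the other side is not it.
Things that resemble listed ones, but are neither listed nor needed, are in the scene too. What is shaped like the shell_short but green or turquoise is not meant.

How it is judged (in metres and radians):
On the way:
1. both housings lie on their sides on the bench (z axis within 10 degrees of level), still, outside the tray and not touched by the fingers (angle between shell_full's own z axis and vertical between 1.396 and 1.746 rad and linear speed of each of shell_full, shell_short below 0.03 m/s and angular speed of each of shell_full, shell_short below 0.3 rad/s and height (world z) of each of shell_full, shell_short below 0.04 m and horizontal distance between each of shell_full, shell_short and reject_tray above 0.14 m and contact force between the fingers and shell_full below 0.3 N and angle between shell_short's own z axis and vertical between 1.396 and 1.746 rad and contact force between the fingers and shell_short below 0.3 N), for 0.2 s.
At the end, for the whole second after the job is handed in: The housing with one boss lies on its side (its z axis within 10 degrees of level), at rest, on the floor of the reject tray, inside its walls. The good housing lies on its side (within 10 degrees), at rest, on the bench outside the tray, its origin within 150 mm of where it started (angle between shell_short's own z axis and vertical between 1.396 and 1.746 rad and linear speed of each of shell_short, shell_full below 0.03 m/s and angular speed of each of shell_short, shell_full below 0.3 rad/s and x of shell_short in the frame of reject_tray between -0.105 and 0.105 m and y of shell_short in the frame of reject_tray between -0.085 and 0.085 m and height (world z) of shell_short below 0.045 m and angle between shell_full's own z axis and vertical between 1.396 and 1.746 rad and height (world z) of shell_full below 0.04 m and horizontal distance between shell_full and reject_tray above 0.14 m and distance of shell_full from where it was at the start of the episode below 0.15 m); the robot touches nothing.
It fails at once if a housing is dropped or thrown (moves faster than 1 m/s while the fingers do not touch it, a fall of about 50 mm) ((linear speed of shell_full above 1 m/s and contact force between the fingers and shell_full below 0.05 N) or (linear speed of shell_short above 1 m/s and contact force between the fingers and shell_short below 0.05 N)).
It also fails if it takes over 51 s, if anything falls off the work surface, if the arm or the gripper's body presses on something with over 40 N, if the wrist force passes 120 N, or if a joint passes its speed limit or range.

## Working session

There is one attempt and no reset: what is moved stays moved. The work goes in short steps, each a Python script; the robot and the scene stay as the last script left them, time stands still between calls to the robot, and variables do not carry over. Pictures are saved under pics/ and viewed, at most 10 in all, crops included, and the job is handed in when it is done.

```bash
ls; mkdir -p pics
cat > h.py <<'E'
import numpy as np, cv2
from cell import robot, grip, kin, viewer
def shot(cam,fn=None):
    im=viewer.read_camera(cam)
    if fn: cv2.imwrite('pics/'+fn,im[:,:,::-1])
    return im
def toworld(p,cam):
    c=viewer.camera_info(cam); return np.array(c['R']).T@(np.array(p)-np.array(c['t']))
def topix(X,cam):
    c=viewer.camera_info(cam); p=np.array(c['camera_matrix'])@(np.array(c['R'])@np.array(X,float)+np.array(c['t'])); return p[:2]/p[2]
def onplane(uv,z,cam):
    c=viewer.camera_info(cam);R=np.array(c['R']);o=-R.T@np.array(c['t'])
    d=R.T@np.linalg.solve(np.array(c['camera_matrix']),[uv[0],uv[1],1]); return o+d*(z-o[2])/d[2]
E
python3 - <<'E'
from h import *
np.set_printoptions(precision=1,suppress=True)
ims=[]
for cam in("top","scene"):
    shot(cam,cam+'0.png')
    c=viewer.camera_info(cam); print(cam,-np.array(c['R']).T@np.array(c['t']))
    for n in("shell_full","shell_short","reject_tray"):
        for d in viewer.pinpoint(n,cam):
            w=toworld(d['at'],cam);print(n,round(d['confidence'],2),w,topix(w,cam))
print(robot.observe()['t'],robot.observe()['tcp_rot'])
E
```

```text
pics
top [ 383.   -13.2 1040.2]
shell_short 0.97 [ 520.2 -105.8    2.7] [360.8 224.5]
shell_short 0.95 [515.3  -1.8   1.7] [320.1 226.8]
shell_short 0.68 [ 649.2 -154.5    0.8] [378.1 175.7]
reject_tray 0.23 [579.4 115.7  -1.9] [274.9 202.7]
scene [1259.2  -77.1  780.5]
shell_full 0.83 [573.3 112.4  -0.9] [367.7 214.7]
shell_short 0.94 [514.6  -0.   -0.1] [323.7 201.4]
shell_short 0.77 [ 519.3 -108.2    2.8] [284.3 204.5]
shell_short 0.77 [ 646.  -154.    -5.1] [267.5 244.4]
reject_tray 0.89 [553.1 334.8   1.4] [446.9 203.2]
0.4 [ 0.7  3.1 -0. ]
```

View pics/top0.png

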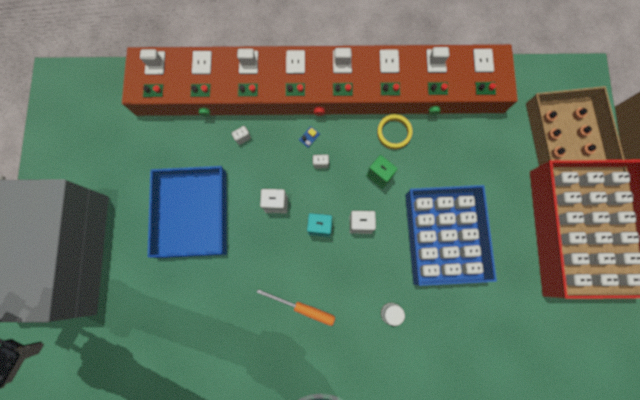

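View pics/scene0.png

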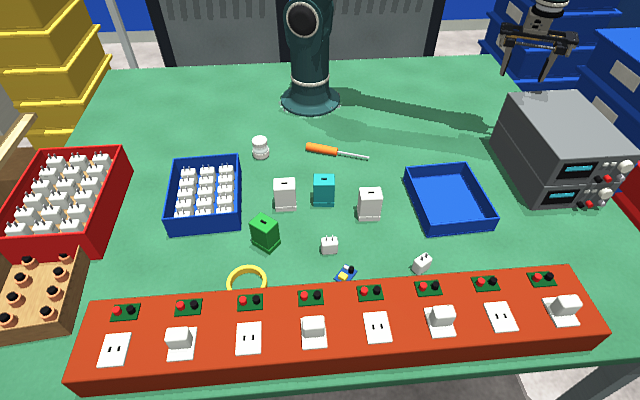

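The top view shows white housings at about (273,200) and (363,221). The look-alikes are turquoise (320,224), green (382,170), small white plugs (241,134) and (321,160), and the chargers in the bin at (450,235). The empty tray is at (188,212). I'll check the two white ones in a close crop to get their yaw.

Run:
```python
from h import *
t=cv2.imread('pics/top0.png'); s=cv2.imread('pics/scene0.png')
def crop(im,u,v): return cv2.resize(im[v-25:v+25,u-30:u+30],None,fx=6,fy=6,interpolation=cv2.INTER_CUBIC)
cv2.imwrite('pics/crops.png',np.vstack([np.hstack([crop(t,273,200),crop(t,363,221)]),np.hstack([crop(s,370,202),crop(s,285,192)])]))
np.set_printoptions(precision=2,suppress=True)
# top-face yaw: bright white mask in top view
for u,v in((273,200),(363,221)):
    g=t[v-25:v+25,u-30:u+30].min(2)
    for th in(150,185,205):
        m=(g>th).astype(np.uint8); cs=cv2.findContours(m,0,2)[0]; c=max(cs,key=cv2.contourArea)
        b=cv2.boxPoints(cv2.minAreaRect(c))+[u-30,v-25]
        w=np.array([onplane(p,84,'top')[:2] for p in b]); print(th,w.mean(0),[np.linalg.norm(w[i]-w[i-1]).round() for i in(1,2)],[np.degrees(np.arctan2(*(w[i]-w[i-1])[::-1])).round(1) for i in(1,2)])
for uv in((409,190),(485,187),(492,280),(415,285)): print('bin',onplane(uv,70,'top'))
for uv in((152,170),(223,168),(226,256),(150,257)): print('tray',onplane(uv,50,'top'))
```

```text
150 [574.72 112.23] [np.float64(58.0), np.float64(44.0)] [np.float64(-90.4), np.float64(-179.2)]
185 [574.7  112.23] [np.float64(53.0), np.float64(39.0)] [np.float64(-90.4), np.float64(-179.2)]
205 [562.79 101.95] [np.float64(8.0), np.float64(19.0)] [np.float64(-6.0), np.float64(-97.6)]
150 [ 520.36 -105.27] [np.float64(55.0), np.float64(43.0)] [np.float64(-90.3), np.float64(178.3)]
185 [ 520.35 -104.09] [np.float64(52.0), np.float64(38.0)] [np.float64(-90.3), np.float64(178.3)]
205 [509.09 -84.38] [np.float64(7.0), np.float64(2.0)] [np.float64(-45.5), np.float64(-136.0)]
bin [ 595.24 -218.92   70.  ]
bin [ 601.56 -403.72   70.  ]
bin [ 379.7  -402.05   70.  ]
bin [ 369.12 -222.6    70.  ]
tray [655.15 420.36  50.  ]
tray [659.18 241.53  50.  ]
tray [439.38 225.11  50.  ]
tray [437.9  408.88  50.  ]
```

View pics/crops.png

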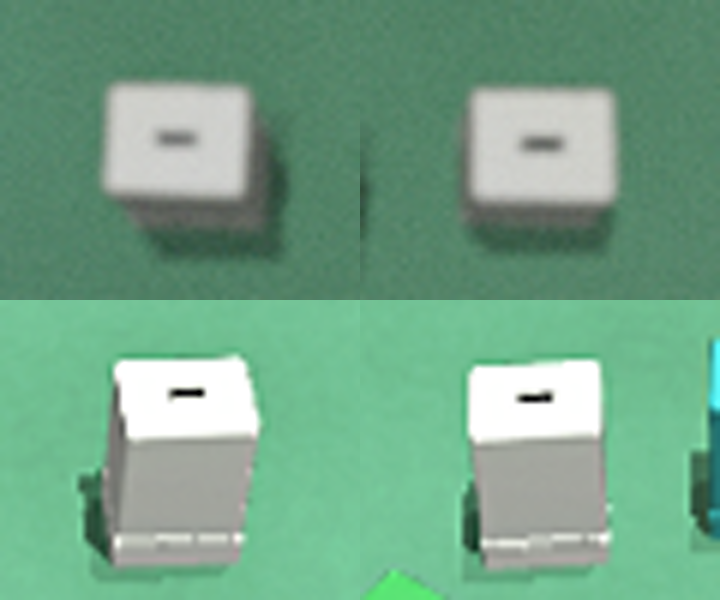

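Both are white with a black slot, yaw about 0: A is at (574,112) and B at (520,-105). I'll tip both towards -x, which leaves the open ends facing the scene camera.

Run:
```python
from h import *
D=[0,np.pi,0]
o=robot.observe(); p=np.array(o['tcp_pos'])
robot.servo_line([p[0],p[1],360],feed=250)
grip(0.0,20)
for x,y,z0 in((574,112,260),(520,-105,170)):
    robot.movep([x+62,y,z0],D)
    robot.servo_line([x+62,y,62],feed=250)
    robot.servo_line([x+38,y,62],feed=150)
    robot.servo_line([x-14,y,62],feed=80)
    print(robot.observe()['contact_force'])
    robot.servo_line([x+10,y,170],feed=250)
grip(1.0)
robot.movep([500,120,300],D); 
o=robot.observe();print(o['t'],o['joints'])
im=shot('scene','scene1.png'); t=shot('top','top1.png')
a=[im[160:230,240:340],im[160:230,325:425]]
cv2.imwrite('pics/c1.png',np.vstack([cv2.resize(np.hstack(a)[:,:,::-1],None,fx=4,fy=4,interpolation=cv2.INTER_CUBIC),cv2.resize(t[170:250,230:430,::-1],(800,320))]))
for cam in('scene','top'):
  for n in("shell_full","shell_short"):
    for d in viewer.pinpoint(n,cam):
        w=toworld(d['at'],cam);print(cam,n,round(d['confidence'],2),w.round(),topix(w,cam).round())
```

```text
[ 0.47145691  0.18647353 -1.14845076]
[0.02029899 0.2235432  0.08547636]
12.8417 [-0.56763227  0.1486005   0.30254102  1.84726038 -0.04754259  1.15377585
  1.32025832]
scene shell_full 0.76 [551. 117.  23.] [369. 202.]
scene shell_short 0.8 [ 645. -158.   -4.] [266. 244.]
scene shell_short 0.7 [ 497. -107.   27.] [284. 192.]
scene shell_short 0.59 [512.  -2.   1.] [323. 200.]
top shell_full 0.86 [549. 118.  24.] [273. 213.]
top shell_short 0.8 [ 498. -102.   23.] [360. 232.]
top shell_short 0.78 [ 647. -157.    2.] [379. 177.]
top shell_short 0.72 [516.  -2.   1.] [320. 227.]
```

View pics/c1.png

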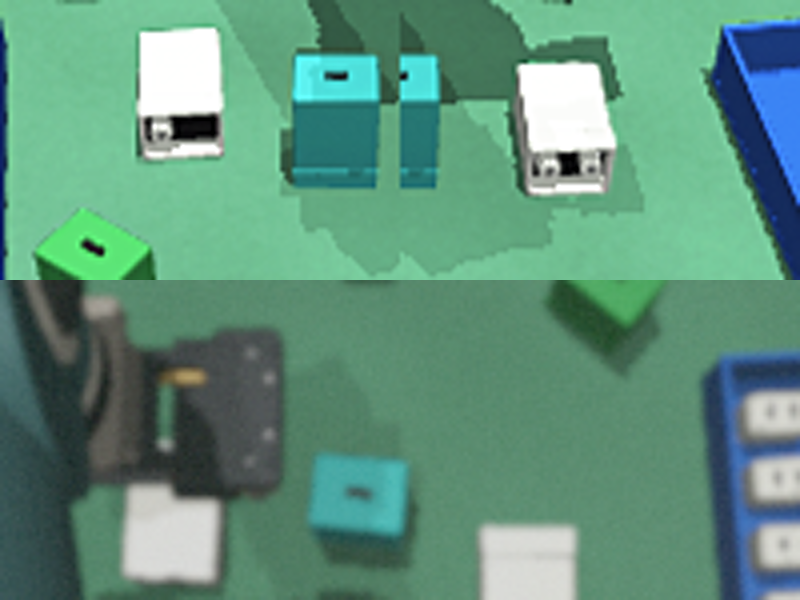

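The left white housing at scene (285,192) has one boss, so it is shell_short. The right one at (369,202) has both bosses. Both lie flat. Next I'll grasp shell_short at about (456,-105).

Run:
```python
from h import *
D=[0,np.pi,0]
robot.movep([456,-105,170],D)
robot.servo_line([456,-105,7],feed=200)
grip(0.3,25)
o=robot.observe();print(o['grip_width'],o['grip_force'],o['t'])
if o['grip_force']>5:
    robot.servo_line([456,-105,200],feed=200)
    o=robot.observe();print(o['grip_width'],o['grip_force'],o['contact_force'])
    robot.movep([545,326,200],D)
    o=robot.observe();print(o['grip_width'],o['grip_force'],o['t'])
    im=shot('scene','scene2.png'); shot('top','top2.png')
    cv2.imwrite('pics/c2.png',cv2.resize(im[80:280,340:640,::-1],None,fx=2.5,fy=2.5))
```

```text
0.6053681635001671 24.965539276599884 15.7667
0.607645855714257 24.961287081241608 [ 0.55255189  0.11365904 -1.26763407]
0.6083935219285173 24.96125489473343 18.5
```

View pics/c2.png

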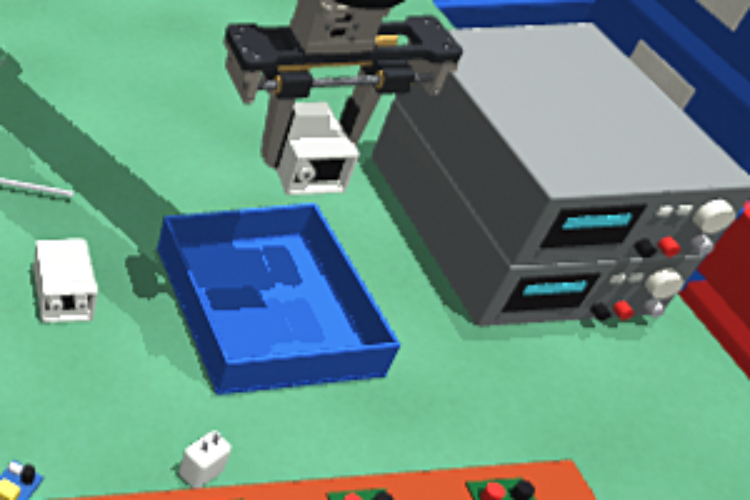

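The one-boss housing is held level above the empty tray, and the good one is lying at (65,280) in the crop. I'll lower it and release.

Run:
```python
from h import *
robot.servo_line([545,326,60],feed=200)
robot.servo_line([545,326,14],feed=50)
print(robot.observe()['contact_force'])
grip(0.9); robot.hold(0.2)
robot.servo_line([545,326,200],feed=150)
robot.movep([480,120,330],[0,np.pi,0])
print(robot.observe()['t'])
im=shot('scene','scene3.png')
cv2.imwrite('pics/c3.png',cv2.resize(im[80:280,280:580,::-1],None,fx=2.5,fy=2.5))
for n in("shell_full","shell_short","reject_tray"):
    for d in viewer.pinpoint(n,'scene'): print(n,round(d['confidence'],2),toworld(d['at'],'scene').round())
```

```text
[-0.24211294  0.44209885 -1.24986186]
23.6667
shell_full 0.63 [551. 115.  23.]
shell_short 0.93 [509.   2.   1.]
shell_short 0.86 [ 644. -156.   -3.]
shell_short 0.6 [585. 327.  29.]
reject_tray 0.58 [553. 336.   1.]
```

View pics/c3.png

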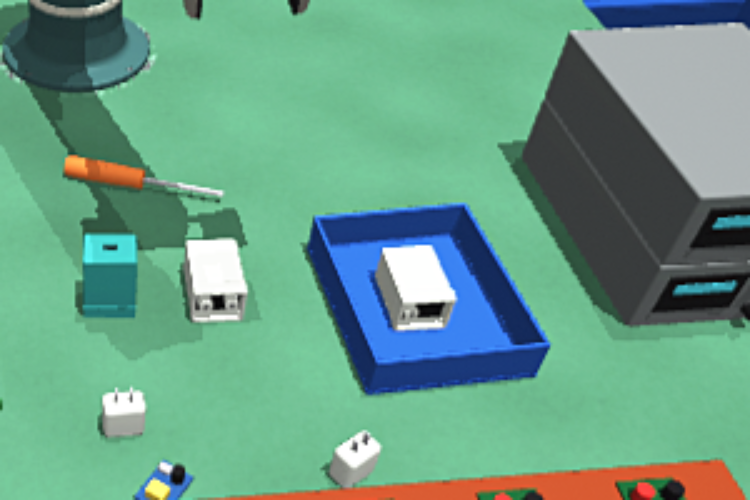

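The one-boss housing lies flat in the middle of the tray at (418,287) in the crop. The good housing is on its side at (215,280), and the robot is clear of everything.

```bash
python3 -c "
from h import *
robot.hold(0.2); print(robot.job_done())"
```

```text
the job is handed in; nothing more can be done
None
```

I tipped both housings onto their sides, laid the one-boss housing on its side in the empty blue tray, left the good one where it fell, and handed the job in; no verdict came back.

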